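Index the die turret of the setting press onto its pawl

ROBOT

A 6-joint arm with a two-finger parallel gripper is mounted at the origin on the work surface. World frame = base frame: x ahead of the robot, y to its left, z up, the work surface at z = 0. Lengths are in m, angles in rad, forces in N, time in s.
With the tool pointing down it reaches from about 0.25 to 0.725 m from the base axis. Payload 9.7 kg.
Tool frame: the origin (TCP) lies at the very end of the fingers, on their centre line; the grasp point (between the pads) lies 19 mm behind it; z points along the fingers, y is the direction in which the jaws open and shut (so a half turn about z gives the same grasp; the last joint's range is limited). The gripper opens to 85 mm and grips with 20 to 120 N. Pads are 22 mm wide; open, the fingers measure 114 mm over their backs; the gripper's body (76 mm by 85 mm) begins 54 mm behind the grasp point. The pads swing forward as they close: fully open they stand 13 mm farther back than shut.
Start: joints at [-1.274, 0.087, 0.176, 1.66, 0, 1.571], TCP at [0.161, -0.526, 0.231] pointing down, gripper open.
Joint ranges: [-3.13, 3.13], [-0.85, 1.81], [-1.15, 1.24], [-2.2, 2.28], [-1.44, 1.52], [-3.14, 3.14]. Speed limits (rad/s): [2.22, 2.22, 2.57, 3.14, 3.14, 3.14].

INTERFACE

Orientations are given as a rotation vector (axis times angle).
In Python, from station import telemetry, eyes, finish_job gives the robot as it stands.
- The arm moves only by the shell command python3 -m crank 'ROWS' [FORCE]. ROWS is JSON, one flat list of numbers, 7 for each row, row after row: the shift along the tool's x, y, z in m, then the turn, a rotation vector about the tool's x, y, z in degrees, then the finger opening in m, from 0 to 0.0854. A call has 1 to 20 rows; each row is the pose to reach, as a shift and turn from the pose measured when the call began, along the tool's axes at that moment; what a row does not reach only later rows make up. A row lasts 1/8 s, in which the tool goes at most 62.5 mm and 10.7 degrees, less where a joint would pass 70% of its speed; a pose out of reach is approached as far as the arm can. A call with a gripper value outside its range is refused whole. The fingers move at their own pace and stop on an object; FORCE is the grip in N (left out, the last holds). Time passes only in rows, so rows that repeat a pose let the fingers close. It gives the time, the measured TCP pose, the force and the opening at its end, in the units of the state.
- telemetry.state(): the state, without advancing time (a new reading comes with each control period).
- eyes.capture(name): name is "scene" or "top"; returns (picture, depth): 384x512x3 uint8, red, green, blue; 384x512 float32, m along the optical axis (not along the pixel's ray), 0 where there is no reading.
- eyes.camera_model(name): a dict with "K" (3x3 intrinsics, pixels), "R" (3x3) and "t" (3): a world point X has camera coordinates R X + t. Camera axes: x right, y down, z forward; pixel columns grow to the right and rows downward; lengths in m; the calibration is good to about 2 mm. A picture is of the moment at which its call begins. camera_model takes no time and is no camera call.
- finish_job(): hands the job in, once; it reports no verdict.
The state is a dict: "t": time; "q": joint angles; "joint_vel": joint speeds; "joint_efforts": joint torques, N m; "position": TCP position; "ee_rot": TCP orientation; "ft_force": force on the tool from outside, world axes, zero at the start; "ft_torque": the same for the moment, N m; "opening": finger opening in m.
Only numpy, scipy, OpenCV 4.12 (cv2) and the standard library are available. Lean on these libraries where they do the work, as an engineer would, in place of code of your own. Each camera call takes 0.05 s, during which the arm holds its last target. There are 200 camera calls.

TASK

Bring the brass die under the ram of the setting press: with the fingers, push the turret gently, without knocks, round counter-clockwise, seen from above, until the brass die has gone about 10 mm past the ram's centre and the pawl has clicked in behind its tooth. Then take up the play: push the turret back the other way until it stops against the pawl, press it there firmly for a moment but without forcing it (about 10 N), and leave it standing so. Do not shift the loose things on the bench.

Things in the scene. Friction and masses are not known exactly. Their poses are not given: they have to be found in the camera images.
- press: blue-grey cast setting press, bolted down, standing elsewhere each time. Origin: on the turret's axis at bench level; own +x points to the column, z up. Bearings are counter-clockwise from own +x about the origin. Base 24 mm high, 200 mm wide, own x -115 to 250 mm. Column from own x 165 mm, 66 mm wide. Spokes are free to reach from above on the side away from it, bearings of about 105 to 255 degrees
- overarm (a point): lower front edge of the overarm: 56 mm wide, 200 to 285 mm above the bench, from own x 40 mm back to the column. In front of it the ram guide, 52 mm across, round the ram axis from 163 mm up, punch holder down to 128 mm. The press's hand lever, up to 390 mm high, is parked back over the column, 36 mm to its own +y side
- turret (a joint): angle of the die turret about its upright axis, rad, counter-clockwise from above positive; 0 = brass die under the ram and tooth against the pawl; starts anywhere from -2.95 to -0.95. A ratchet wheel below it has six teeth: one clicks past the pawl every 60 degrees (at 0, -1.047, ...). It turns counter-clockwise only; after a click it goes back just as far as the pawl
- hub (a point): centre of the turret's upper face, 62 mm above the bench. Steel plate 141 mm across (156 over the ratchet teeth below it) with six dies 34 mm wide, 30 mm tall (tops 92 mm above the bench), 52 mm from the axis, one brass, five steel. Heavy drag: about 3 N at a spoke, up to 8 N while a tooth lifts the pawl; it stays where it is left and coasts little
- spoke (a point): middle of the bare part of one of six level spokes, 53 mm above the bench, 102 mm from the axis. Spokes stand at bearings turret + 30, 90, 150, 210, 270, 330 degrees (this one: turret + 30): steel rods 10 mm thick, bare from 82 to 124 mm from the axis, each ending in a black ball 24 mm across, centred at 136 mm
- brass_die (a point): middle of the brass die's top face, 92 mm above the bench, 52 mm from the turret's axis, at bearing turret + 0; the only brass-coloured die of the six
- ram_axis (a point): point on the ram's centre line, fixed to the press at own x 52 mm, y 0, 94 mm above the bench; axes as the press's. The brass die passes it towards own +y
- pawl (a joint): lift of the spring pawl, m: 0 dropped in behind a tooth, about 0.006 on top of a tooth just before the click. It is a brass bolt with a red knob, lying radially on the base at bearing 322 degrees, 75 to 150 mm from the axis, top 45 mm above the bench
- cup: green enamel cup with a side handle, half full of brass grommets, 86 mm wide at the rim, 78 mm tall; origin: centre of its underside. A bystander that stands near the spokes' sweep
- mallet: black rubber mallet lying on the bench, head 64 mm thick and 100 mm long, wooden handle 235 mm; origin: on the bench under the middle of the head, handle towards its own -x. Bystander
- pliers: chrome round-nose pliers lying flat, 155 mm long, 70 mm over the handles, 13 mm high; origin: under the pivot. Bystander
- shoe_last: beech shoe last lying on its sole, 220 mm long, 80 mm wide, 84 mm high; origin: mid-length on the bench, toe towards its own +x. Bystander
- wax_tin: round tin of wax with a red lid, 82 mm across, 30 mm high; origin: centre of its underside. Bystander
- glue_brush: glue brush lying on the bench, handle towards its own -x. Bystander

How it is judged:
By the outcome, as a careful person would: the job done as asked, in the order asked, and still so for the second after the job is handed in, with the robot touching nothing.
It also fails if it takes over 61 s, if anything falls off the work surface, if the arm or the gripper's body presses on something with over 40 N, if the wrist force passes 120 N, or if a joint passes its speed limit or range.

## Working session

There is one attempt and no reset: what is moved stays moved. The work goes in short steps, Python scripts to look and compute and a shell command to move; the robot and the scene stay as the last step left them, time stands still between calls to the robot, and variables do not carry over. Pictures are saved under pics/ and viewed, about 8 in all and at most 12, crops included, and the job is handed in when it is done.

```bash
mkdir -p pics; ls
python3 - <<'E'
from station import telemetry, eyes
import cv2, numpy as np
s=telemetry.state(); print(s)
for n in("top","scene"):
    p,d=eyes.capture(n); np.savez(f"{n}0.npz",p=p,d=d)
    cv2.imwrite(f"pics/{n}0.png",p[:,:,::-1])
    c=eyes.camera_model(n); print(n,c)
E
```

```text
pics
{'t': 0.0, 'q': array([-1.27398413e+00,  8.74473212e-02,  1.75102719e-01,  1.65980585e+00,
        4.56659654e-06,  1.57079959e+00]), 'joint_vel': array([-0.00113851,  0.00067191,  0.00042311, -0.00070918,  0.00135927,
        0.00266107]), 'joint_efforts': array([ 8.11982736e-04, -5.20394862e+01,  4.64801538e+01,  1.64614047e-02,
        1.27584476e-04, -3.29818434e-06]), 'position': array([ 0.16079029, -0.52571717,  0.23057397]), 'ee_rot': array([-3.10573586e+00, -4.64318777e-01,  3.07289132e-04]), 'ft_force': array([ 0.0386221 ,  0.78751571, -0.08318751]), 'ft_torque': array([-0.03446014,  0.01447977, -0.03882093]), 'opening': 0.08536137322484762}
top {'K': array([[399.5776051 ,   0.        , 255.00372757],
       [  0.        , 399.5776051 , 191.50506401],
       [  0.        ,   0.        ,   1.        ]]), 'R': array([[ 0.01038151, -0.99987153,  0.0122124 ],
       [-0.98542258, -0.01230395, -0.16967898],
       [ 0.16980744, -0.01027285, -0.98542372]]), 't': array([-0.03051417,  0.49619524,  1.48392324])}
scene {'K': array([[356.61091016,   0.        , 255.48889295],
       [  0.        , 356.61091016, 196.38906889],
       [  0.        ,   0.        ,   1.        ]]), 'R': array([[-0.26152435,  0.9651019 ,  0.01354035],
       [ 0.85827852,  0.23894909, -0.45416001],
       [-0.44154614, -0.10715251, -0.89081724]]), 't': array([ 0.13198648, -0.32956051,  1.57760016])}
```

Run:
```python
import cv2
for n in("top","scene"):
    p=cv2.imread(f"pics/{n}0.png"); cv2.imwrite(f"pics/{n}0b.png",cv2.resize(p,(800,600),interpolation=cv2.INTER_CUBIC))
```

```text
(no output)
```

View pics/top0b.png

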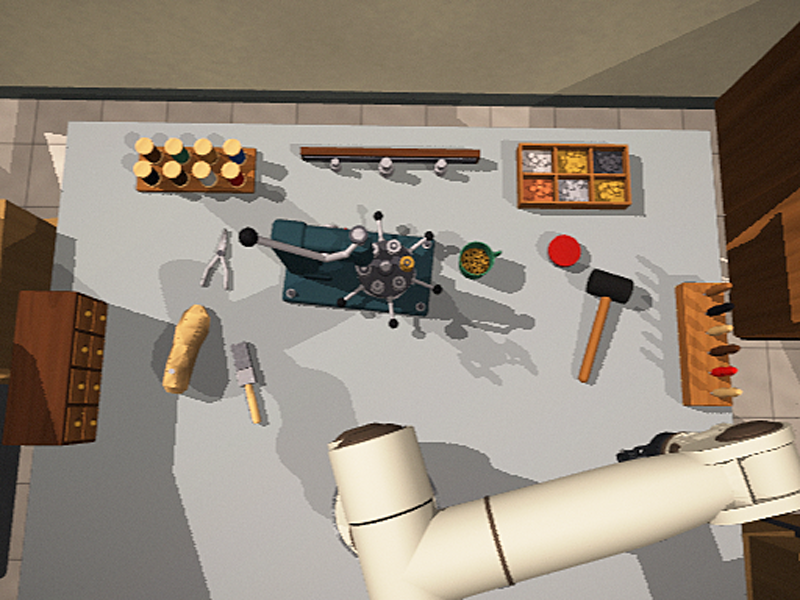

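View pics/scene0b.png

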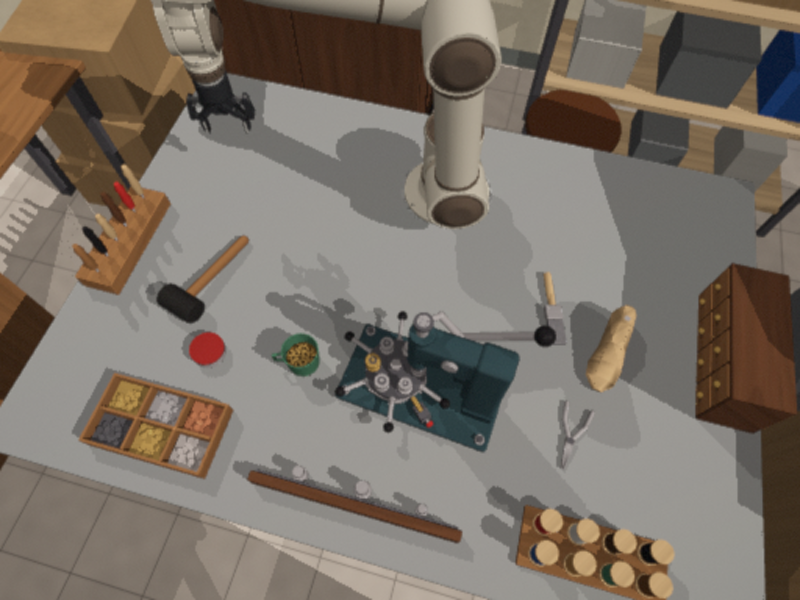

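The top view shows the press mid-bench, its column to the left (world +y). The hub is near (387,267), the brass die at (407,263), and the balls at (378,215), (429,236), (437,289), (393,323) and (341,303). The cup is at (477,260). In the scene view the pawl's red knob is at (428,420). Next I fit the geometry.

```bash
cat > h.py <<'E'
import numpy as np, cv2
from station import eyes, telemetry
from scipy.optimize import least_squares
def ray(n,u,v,z):
    c=eyes.camera_model(n);K,R,t=c["K"],c["R"],c["t"]
    d=R.T@np.linalg.solve(K,[u,v,1.]); o=-R.T@t
    return o+d*(z-o[2])/d[2]
def cloud(n,d):
    c=eyes.camera_model(n);K,R,t=c["K"],c["R"],c["t"]
    v,u=np.indices(d.shape); P=np.stack([(u-K[0,2])/K[0,0]*d,(v-K[1,2])/K[1,1]*d,d],-1)
    W=(P-t)@R; W[d==0]=np.nan; return W
def proj(n,X):
    c=eyes.camera_model(n); p=c["K"]@(c["R"]@np.asarray(X)+c["t"]); return p[:2]/p[2]
E
python3 - <<'E'
from h import *
s=512/800
def dark(n,p,u,v,r=8):
    h=p[v-r:v+r+1,u-r:u+r+1].max(2).astype(int); m=(h<50).astype(np.uint8)
    k,l,st,c=cv2.connectedComponentsWithStats(m); 
    i=min(range(1,k),key=lambda i:np.hypot(*(c[i]-r))-(st[i,4]>15)*5); return c[i]+[u-r,v-r],st[i,4]
B={"top":[(378,215),(429,236),(437,289),(393,323),(341,303)],"scene":[(403,316),(350,336),(340,391),(389,427),(445,402)]}
for n in B:
    f=np.load(n+"0.npz");p,d=f["p"],f["d"];W=cloud(n,d)
    pts=[]
    for (u,v) in B[n]:
        (a,b),k=dark(n,p,round(u*s),round(v*s)); X=ray(n,a,b,.053); pts.append(X); print(n,(a,b),k,X.round(4))
    pts=np.array(pts)
    r=least_squares(lambda q:np.hypot(pts[:,0]-q[0],pts[:,1]-q[1])-.136,pts[:,:2].mean(0)); c=r.x
    ang=np.degrees(np.arctan2(pts[:,1]-c[1],pts[:,0]-c[0])); print("c",c.round(4),(r.fun*1e3).round(1),ang.round(1),(ang%60).round(1))
    hsv=cv2.cvtColor(p,cv2.COLOR_RGB2HSV)
    m=(hsv[...,0]>14)&(hsv[...,0]<32)&(hsv[...,1]>130)&(hsv[...,2]>80)&(np.hypot(W[...,0]-c[0],W[...,1]-c[1])<.1)&(abs(W[...,2]-.092)<.012)
    q=np.nanmean(W[m],0);print("brass",m.sum(),q,np.degrees(np.arctan2(*(q[:2]-c)[::-1])),np.hypot(*(q[:2]-c)))
    # base rect
    m=(abs(W[...,2]-.024)<.005)&(np.hypot(W[...,0]-c[0],W[...,1]-c[1])<.3)&(p[...,0]<90)
    Q=W[m][:,:2].astype(np.float32); rc=cv2.minAreaRect(Q);print("base",m.sum(),rc,cv2.boxPoints(rc).round(3).tolist())
    m=(hsv[...,0]>35)&(hsv[...,0]<90)&(hsv[...,1]>90)&(W[...,2]>.03)&(np.hypot(W[...,0]-c[0],W[...,1]-c[1])<.33)
    q=W[m];print("cup",m.sum(),np.nanmin(q,0),np.nanmax(q,0))
    m=((hsv[...,0]<6)|(hsv[...,0]>174))&(hsv[...,1]>150)&(np.hypot(W[...,0]-c[0],W[...,1]-c[1])<.2)
    if m.any():q=np.nanmean(W[m],0);print("knob",m.sum(),q,np.degrees(np.arctan2(*(q[:2]-c)[::-1])))
E
```

```text
top (np.float64(241.61904761904762), np.float64(137.76190476190476)) 21 [0.7058 0.0294 0.053 ]
top (np.float64(274.2173913043478), np.float64(150.7826086956522)) 23 [ 0.6553 -0.0973  0.053 ]
top (np.float64(279.5925925925926), np.float64(184.8148148148148)) 27 [ 0.5217 -0.1181  0.053 ]
top (np.float64(251.34782608695653), np.float64(206.6086956521739)) 23 [ 0.4368 -0.0116  0.053 ]
top (np.float64(218.7719298245614), np.float64(194.2280701754386)) 57 [0.4825 0.1123 0.053 ]
c [0.5711 0.009 ] [ 0.2 -0.3  0.4 -0.1  0. ] [   8.6  -51.6 -111.2 -171.3  130.6] [ 8.6  8.4  8.8  8.7 10.6]
brass 46 [ 0.57789735 -0.04421222  0.0901703 ] -82.70321473070328 0.05367702376164852
base 1476 ((0.6678981781005859, -0.0122184157371521), (0.5171669125556946, 0.39418718218803406), 85.05426788330078) [[0.4490000009536743, -0.2529999911785126], [0.8420000076293945, -0.28700000047683716], [0.8870000243186951, 0.2280000001192093], [0.49399998784065247, 0.2619999945163727]]
cup 188 [ 0.51597471 -0.27277427  0.03015446] [0.63588646 0.27474509 0.38237784]
knob 4 [0.57069513 0.05781084 0.0533066 ] 90.4519014283036
[... 420 characters left out ...]
140350877193), np.float64(255.9298245614035)) 57 [0.6178 0.1298 0.053 ]
c [0.5726 0.0053] [-0.1 -2.2 -1.4  1.2 -3.5] [-172.7 -111.7  -50.5    9.6   70.1] [ 7.3  8.3  9.5  9.6 10.1]
brass 51 [ 0.58516397 -0.04233882  0.09071102] -75.27146513086296 0.049275311978677
base 2024 ((0.6189179420471191, 0.014568746089935303), (0.43898653984069824, 0.36198103427886963), 49.39498519897461) [[0.33899998664855957, -0.03400000184774399], [0.6129999756813049, -0.27000001072883606], [0.8989999890327454, 0.06300000101327896], [0.6240000128746033, 0.29899999499320984]]
cup 159 [ 0.55789939 -0.27020299  0.03066939] [0.64011058 0.17977773 0.0795517 ]
knob 10 [0.67484318 0.11339359 0.04314756] 46.59878438065893
```

```bash
cat >> h.py <<'E'
from scipy.spatial.transform import Rotation as Ro
H=np.array([.571,.008]); YAW=83.4
def rows(wps,s=None):
    """wps: (bearing deg, radius, z, tool-x bearing) -> tool-frame rows (m,deg)"""
    s=s or telemetry.state(); R0=Ro.from_rotvec(s["ee_rot"])
    for b,r,z,f in wps:
        a=np.radians(b); P=np.r_[H+r*np.array([np.cos(a),np.sin(a)]),z]; F=np.radians(f)
        x=np.array([np.cos(F),np.sin(F),0]); R1=Ro.from_matrix(np.c_[x,[x[1],-x[0],0],[0,0,-1]])
        d=R0.inv().apply(P-s["position"]); w=(R0.inv()*R1).as_rotvec(degrees=True)
        print(P.round(3), ",".join(f"{v:.3f}" for v in d)+","+",".join(f"{v:.1f}" for v in w))
def rep():
    s=telemetry.state(); p=s["position"]; x=Ro.from_rotvec(s["ee_rot"]).as_matrix(); d=p[:2]-H
    print("t",round(s["t"],2),p.round(4),"x@%.1f tilt %.3f brg %.1f r %.4f"%(np.degrees(np.arctan2(x[1,0],x[0,0])),x[2,2],np.degrees(np.arctan2(d[1],d[0])),np.hypot(*d)),"F",s["ft_force"].round(1),"q",s["q"].round(2),round(s["opening"],3))
E
python3 - <<'E'
from h import *
rep(); rows([(-127,.103,.2,143)])
# yaw from base top: largest component, both views
for n in("top","scene"):
    f=np.load(n+"0.npz");p,d=f["p"],f["d"];W=cloud(n,d);hsv=cv2.cvtColor(p,cv2.COLOR_RGB2HSV)
    m=((abs(W[...,2]-.024)<.008)&(np.hypot(W[...,0]-.571,W[...,1]-.08)<.25)&(hsv[...,0]>85)&(hsv[...,0]<110)&(hsv[...,1]>90)).astype(np.uint8)
    k,l,st,c=cv2.connectedComponentsWithStats(m);i=1+np.argmax(st[1:,4]);Q=W[l==i][:,:2].astype(np.float32)
    # 200 mm width, own x -115..250: minAreaRect of pieces
    Q=W[(l>0)&(st[l,4]>40)][:,:2].astype(np.float32);rc=cv2.minAreaRect(Q);print(n,len(Q),rc,cv2.boxPoints(rc).round(3).tolist())
E
```

```text
t 0.1 [ 0.1608 -0.5258  0.2307] x@17.0 tilt -1.000 brg -127.5 r 0.6732 F [-0.4  0.1 -0.4] q [-1.27  0.09  0.18  1.66 -0.    1.57] 0.085
[ 0.509 -0.074  0.2  ] 0.465,-0.330,0.031,-0.0,-0.1,-126.0
top 1546 ((0.5765275955200195, 0.07620394229888916), (0.36058956384658813, 0.19756755232810974), 84.91901397705078) [[0.4620000123977661, -0.0949999988079071], [0.6589999794960022, -0.1120000034570694], [0.6909999847412109, 0.24699999392032623], [0.49399998784065247, 0.26499998569488525]]
scene 0 ((0.0, 0.0), (0.0, 0.0), 0.0) [[0.0, 0.0], [0.0, 0.0], [0.0, 0.0], [0.0, 0.0]]
```

```bash
sed -i 's/H=np.array.*/H=np.array([.571,.0085]); YAW=84.7/' h.py; python3 -m crank '[0.04,-0.03,0,0,0,-10,0, 0.08,-0.06,0,0,0,-20,0, 0.12,-0.085,0,0,0,-30,0, 0.16,-0.115,0,0,0,-40,0, 0.2,-0.14,0,0,0,-50,0, 0.24,-0.17,0,0,0,-60,0, 0.28,-0.2,0,0,0,-70,0, 0.32,-0.225,0,0,0,-80,0, 0.36,-0.255,0.01,0,0,-90,0, 0.4,-0.285,0.02,0,0,-100,0, 0.43,-0.305,0.025,0,0,-110,0, 0.45,-0.32,0.03,0,0,-118,0, 0.465,-0.33,0.03,0,0,-126,0, 0.465,-0.33,0.03,0,0,-126,0, 0.465,-0.33,0.03,0,0,-126,0, 0.465,-0.33,0.03,0,0,-126,0]' 60
python3 - <<'E'
from h import *
rep(); rows([(-127,.103,.2,143),(-127,.103,.1,143),(-127,.103,.04,143)])
p,d=eyes.capture("top"); cv2.imwrite("pics/top1.png",cv2.resize(p[100:250,170:370],(800,600),interpolation=cv2.INTER_CUBIC)[:,:,::-1])
E
```

```text
t: 2.1
position: [0.5086, -0.0748, 0.2012]
ee_rot: [-1.0, -2.978, -0.001]
ft_force: [-0.0, -0.2, 1.0]
opening: -0.0001
t 2.1 [ 0.5086 -0.0748  0.2012] x@142.9 tilt -1.000 brg -126.8 r 0.1040 F [-0.  -0.2  1. ] q [-0.15 -0.01  0.02  1.6   0.    0.5 ] -0.0
[ 0.509 -0.074  0.2  ] 0.000,0.001,0.001,0.0,-0.0,-0.1
[ 0.509 -0.074  0.1  ] 0.000,0.001,0.101,0.0,-0.0,-0.1
[ 0.509 -0.074  0.04 ] 0.000,0.001,0.161,0.0,-0.0,-0.1
```

View pics/top1.png

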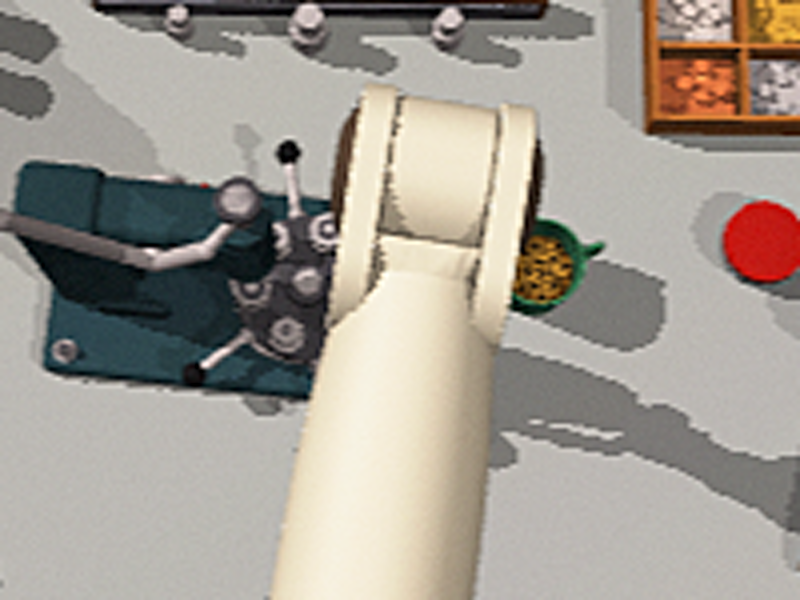

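The arm is over the gap between the spokes, and the cup at (545,265) stays clear. Descending behind the spoke at −111°.

```bash
python3 -m crank '[0,0.001,0.02,0,0,0,0, 0,0.001,0.05,0,0,0,0, 0,0.001,0.08,0,0,0,0, 0,0.001,0.1,0,0,0,0, 0,0.001,0.12,0,0,0,0, 0,0.001,0.14,0,0,0,0, 0,0.001,0.155,0,0,0,0, 0,0.001,0.161,0,0,0,0, 0,0.001,0.161,0,0,0,0]'
python3 - <<'E'
from h import *
rep()
p,d=eyes.capture("scene"); cv2.imwrite("pics/scene1.png",cv2.resize(p[180:300,190:350],(800,600),interpolation=cv2.INTER_CUBIC)[:,:,::-1])
rows([(b,.103,.04,b+270) for b in list(range(-124,-40,4))])
E
```

```text
t: 3.28
position: [0.5092, -0.0738, 0.0403]
ee_rot: [-1.0, -2.978, -0.001]
ft_force: [0.1, 1.3, 0.6]
opening: 0.0001
t 3.27 [ 0.5092 -0.0738  0.0403] x@142.9 tilt -1.000 brg -126.9 r 0.1030 F [0.1 1.3 0.6] q [-0.14  0.02 -0.27  1.29  0.    0.5 ] 0.0
[ 0.513 -0.077  0.04 ] -0.005,-0.000,0.001,0.1,-0.0,-3.1
[ 0.52  -0.081  0.04 ] -0.012,0.001,0.001,0.1,-0.0,-7.1
[ 0.526 -0.084  0.04 ] -0.019,0.002,0.001,0.1,-0.0,-11.1
[ 0.532 -0.087  0.04 ] -0.026,0.003,0.001,0.1,-0.0,-15.1
[ 0.539 -0.089  0.04 ] -0.033,0.006,0.001,0.1,-0.0,-19.1
[ 0.546 -0.091  0.04 ] -0.040,0.008,0.001,0.1,-0.0,-23.1
[ 0.553 -0.093  0.04 ] -0.046,0.011,0.001,0.1,-0.0,-27.1
[ 0.56  -0.094  0.04 ] -0.053,0.015,0.001,0.1,0.0,-31.1
[ 0.567 -0.094  0.04 ] -0.059,0.019,0.001,0.1,0.0,-35.1
[ 0.575 -0.094  0.04 ] -0.064,0.023,0.001,0.1,0.0,-39.1
[ 0.582 -0.094  0.04 ] -0.070,0.028,0.001,0.1,0.0,-43.1
[ 0.589 -0.093  0.04 ] -0.075,0.033,0.001,0.1,0.0,-47.1
[ 0.596 -0.091  0.04 ] -0.080,0.038,0.001,0.1,0.0,-51.1
[ 0.603 -0.089  0.04 ] -0.084,0.044,0.001,0.1,0.0,-55.1
[ 0.61  -0.087  0.04 ] -0.088,0.050,0.001,0.1,0.0,-59.1
[ 0.616 -0.084  0.04 ] -0.091,0.056,0.001,0.1,0.0,-63.1
[ 0.622 -0.081  0.04 ] -0.094,0.063,0.001,0.1,0.0,-67.1
[ 0.629 -0.077  0.04 ] -0.097,0.070,0.001,0.1,0.0,-71.1
[ 0.634 -0.073  0.04 ] -0.099,0.076,0.001,0.1,0.0,-75.1
[ 0.64  -0.068  0.04 ] -0.101,0.083,0.001,0.1,0.0,-79.1
[ 0.645 -0.063  0.04 ] -0.102,0.090,0.001,0.1,0.0,-83.1
```

View pics/scene1.png

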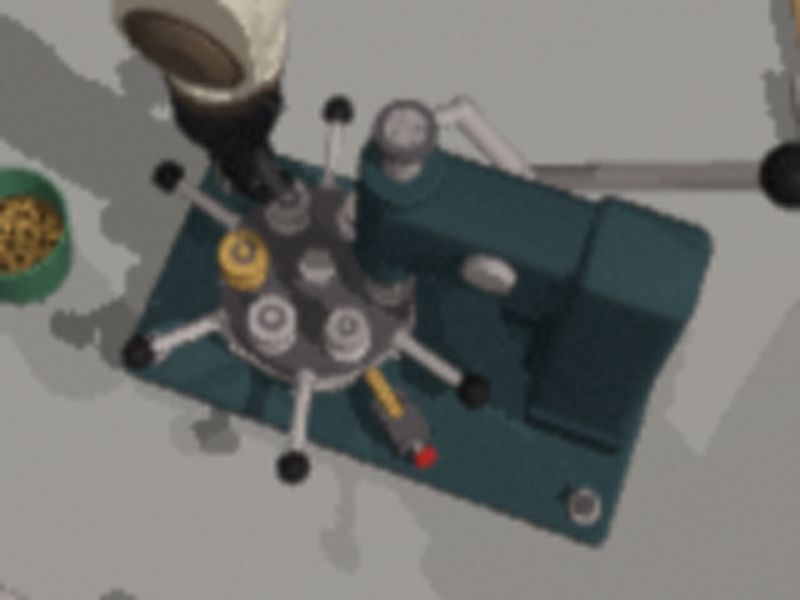

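Fingers are down at (265,185), behind the spoke whose ball is at (165,178). The brass die is at (243,258) and the pawl knob at (425,458). Starting a slow push.

```bash
python3 -m crank '[-0.002,0,0,0,0,-1,0, -0.0035,0,0,0,0,-2,0, -0.005,0,0,0,0,-3,0, -0.007,0,0,0,0,-4,0, -0.009,0.0005,0,0,0,-5,0, -0.0105,0.0005,0,0,0,-6,0, -0.012,0.001,0,0,0,-7,0, -0.0155,0.0015,0,0,0,-9,0, -0.019,0.002,0,0,0,-11,0, -0.0225,0.0025,0,0,0,-13,0, -0.026,0.003,0,0,0,-15,0, -0.0295,0.0045,0,0,0,-17,0, -0.033,0.006,0,0,0,-19,0, -0.0365,0.007,0,0,0,-21,0, -0.04,0.008,0,0,0,-23,0, -0.043,0.0095,0,0,0,-25,0, -0.046,0.011,0,0,0,-27,0, -0.0495,0.013,0,0,0,-29,0, -0.053,0.015,0,0,0,-31,0, -0.056,0.017,0,0,0,-33,0]'
python3 - <<'E'
from h import *
rep()
rows([(b,.103,.04,b+270) for b in list(np.arange(-92,-40,2.5))])
E
```

```text
t: 5.82
position: [0.5643, -0.0946, 0.0407]
ee_rot: [-0.11, -3.14, -0.0]
ft_force: [-4.5, -3.0, -0.3]
opening: 0.0001
t 5.83 [ 0.5643 -0.0946  0.0407] x@176.0 tilt -1.000 brg -93.7 r 0.1033 F [-4.5 -3.  -0.3] q [-0.17  0.15 -0.12  1.3   0.   -0.1 ] 0.0
[ 0.567 -0.094  0.04 ] -0.003,0.000,0.001,0.0,-0.0,-2.0
[ 0.572 -0.094  0.04 ] -0.008,0.001,0.001,0.0,-0.0,-4.5
[ 0.576 -0.094  0.04 ] -0.012,0.001,0.001,0.0,-0.0,-7.0
[ 0.581 -0.094  0.04 ] -0.016,0.002,0.001,0.0,-0.0,-9.5
[ 0.585 -0.093  0.04 ] -0.021,0.003,0.001,0.0,-0.0,-12.0
[ 0.59  -0.093  0.04 ] -0.025,0.004,0.001,0.0,-0.0,-14.5
[ 0.594 -0.092  0.04 ] -0.030,0.005,0.001,0.0,-0.0,-17.0
[ 0.599 -0.091  0.04 ] -0.034,0.006,0.001,0.0,-0.0,-19.5
[ 0.603 -0.089  0.04 ] -0.038,0.008,0.001,0.0,-0.0,-22.0
[ 0.607 -0.088  0.04 ] -0.042,0.010,0.001,0.0,-0.0,-24.5
[ 0.611 -0.086  0.04 ] -0.046,0.012,0.001,0.0,-0.0,-27.0
[ 0.615 -0.084  0.04 ] -0.050,0.014,0.001,0.0,-0.0,-29.5
[ 0.619 -0.082  0.04 ] -0.054,0.016,0.001,0.0,-0.0,-32.0
[ 0.623 -0.08   0.04 ] -0.058,0.018,0.001,0.0,-0.0,-34.5
[ 0.627 -0.078  0.04 ] -0.061,0.021,0.001,0.0,-0.0,-37.0
[ 0.631 -0.075  0.04 ] -0.065,0.024,0.001,0.0,-0.0,-39.5
[ 0.634 -0.073  0.04 ] -0.068,0.027,0.001,0.0,-0.0,-42.0
[ 0.638 -0.07   0.04 ] -0.072,0.030,0.001,0.0,-0.0,-44.5
[ 0.641 -0.067  0.04 ] -0.075,0.033,0.001,0.0,-0.0,-47.0
[ 0.644 -0.064  0.04 ] -0.078,0.036,0.001,0.0,-0.0,-49.5
[ 0.648 -0.06   0.04 ] -0.081,0.040,0.001,0.0,-0.0,-52.0
```

```bash
python3 -m crank '[-0.003,0,0.0005,0,0,-2,0, -0.008,0.001,0.0005,0,0,-4.5,0, -0.012,0.001,0.0005,0,0,-7,0, -0.016,0.002,0.0005,0,0,-9.5,0, -0.021,0.003,0.0005,0,0,-12,0, -0.025,0.004,0.0005,0,0,-14.5,0, -0.03,0.005,0.0005,0,0,-17,0, -0.034,0.006,0.0005,0,0,-19.5,0, -0.038,0.008,0.0005,0,0,-22,0, -0.042,0.01,0.0005,0,0,-24.5,0, -0.046,0.012,0.0005,0,0,-27,0, -0.05,0.014,0.0005,0,0,-29.5,0, -0.054,0.016,0.0005,0,0,-32,0, -0.058,0.018,0.0005,0,0,-34.5,0, -0.061,0.021,0.0005,0,0,-37,0, -0.065,0.024,0.0005,0,0,-39.5,0, -0.068,0.027,0.0005,0,0,-42,0, -0.072,0.03,0.0005,0,0,-44.5,0, -0.0735,0.0315,0.0005,0,0,-46,0, -0.0745,0.0325,0.0005,0,0,-46.5,0]'
python3 - <<'E'
from h import *
rep()
p,d=eyes.capture("scene"); cv2.imwrite("pics/scene2.png",cv2.resize(p[180:300,190:350],(800,600),interpolation=cv2.INTER_CUBIC)[:,:,::-1])
rows([(-50,.103,.04,220),(-50,.103,.12,220)])
E
```

```text
t: 8.32
position: [0.6412, -0.0676, 0.0401]
ee_rot: [-1.139, 2.928, -0.001]
ft_force: [-1.6, -2.9, -0.3]
opening: -0.0003
t 8.32 [ 0.6412 -0.0676  0.0401] x@-137.5 tilt -1.000 brg -47.3 r 0.1035 F [-1.6 -2.9 -0.3] q [-0.1   0.32  0.08  1.33 -0.   -0.85] -0.0
[ 0.637 -0.07   0.04 ] 0.005,0.001,0.000,-0.0,0.0,2.5
[ 0.637 -0.07   0.12 ] 0.005,0.001,-0.080,-0.0,0.0,2.5
```

View pics/scene2.png

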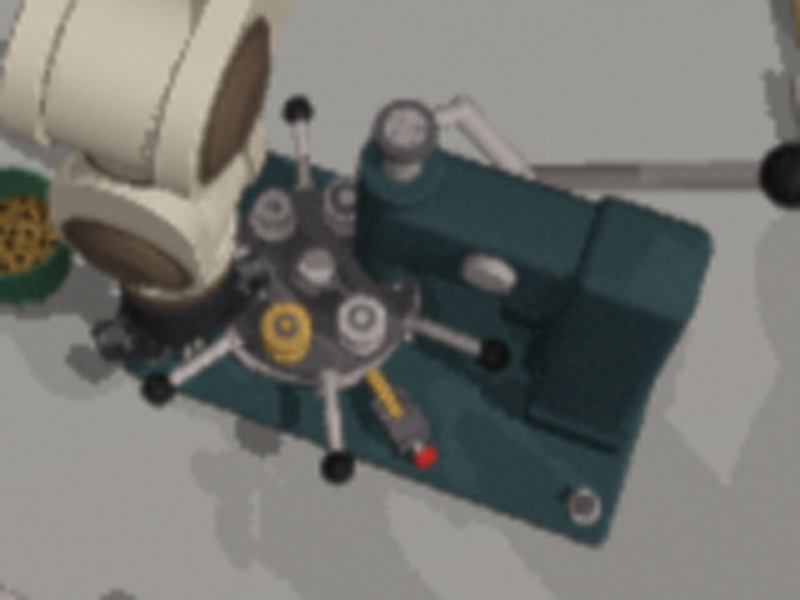

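The turret has advanced about 73°. The brass die is at (287,330), and the next usable spoke has its ball at (297,110). I back off, lift and go round to it.

Run:
```python
from h import *
rows([(-50,.103,.04,220),(-50,.103,.15,220),(-80,.108,.15,190),(-110,.108,.15,160),(-140,.108,.15,130),(-172,.103,.15,98),(-172,.103,.04,98)])
```

```text
[ 0.637 -0.07   0.04 ] 0.005,0.001,0.000,-0.0,0.0,2.5
[ 0.637 -0.07   0.15 ] 0.005,0.001,-0.110,-0.0,0.0,2.5
[ 0.59  -0.098  0.15 ] 0.058,0.012,-0.110,-0.0,0.0,32.5
[ 0.534 -0.093  0.15 ] 0.096,0.054,-0.110,-0.0,0.0,62.5
[ 0.488 -0.061  0.15 ] 0.108,0.108,-0.110,-0.0,0.0,92.5
[ 0.469 -0.006  0.15 ] 0.085,0.162,-0.110,-0.0,0.0,124.5
[ 0.469 -0.006  0.04 ] 0.085,0.162,0.000,-0.0,0.0,124.5
```

```bash
python3 -m crank '[0.003,0,0,0,0,1,0, 0.005,0.001,0,0,0,2.5,0, 0.005,0.001,-0.04,0,0,2.5,0, 0.005,0.001,-0.08,0,0,2.5,0, 0.01,0.002,-0.11,0,0,6,0, 0.025,0.005,-0.11,0,0,13,0, 0.042,0.008,-0.11,0,0,23,0, 0.058,0.012,-0.11,0,0,33,0, 0.072,0.025,-0.11,0,0,43,0, 0.085,0.04,-0.11,0,0,53,0, 0.096,0.054,-0.11,0,0,63,0, 0.1,0.072,-0.11,0,0,73,0, 0.104,0.09,-0.11,0,0,83,0, 0.108,0.108,-0.11,0,0,93,0, 0.1,0.126,-0.11,0,0,103,0, 0.093,0.145,-0.11,0,0,113,0, 0.085,0.162,-0.11,0,0,122,0, 0.085,0.162,-0.11,0,0,124.5,0, 0.085,0.162,-0.11,0,0,124.5,0]'
python3 - <<'E'
from h import *
rep()
p,d=eyes.capture("scene"); np.savez("s3.npz",p=p,d=d); cv2.imwrite("pics/scene3.png",cv2.resize(p[165:300,180:360],(800,600),interpolation=cv2.INTER_CUBIC)[:,:,::-1])
rows([(-172,.103,.04,98)])
E
```

```text
t: 10.75
position: [0.469, -0.0053, 0.1503]
ee_rot: [2.06, 2.371, 0.001]
ft_force: [0.5, 0.7, -0.2]
opening: -0.0
t 10.75 [ 0.469  -0.0053  0.1503] x@98.0 tilt -1.000 brg -172.3 r 0.1029 F [ 0.5  0.7 -0.2] q [-0.01 -0.12 -0.19  1.51  0.    1.42] -0.0
[ 0.469 -0.006  0.04 ] -0.000,-0.000,0.110,0.0,0.0,0.1
```

View pics/scene3.png

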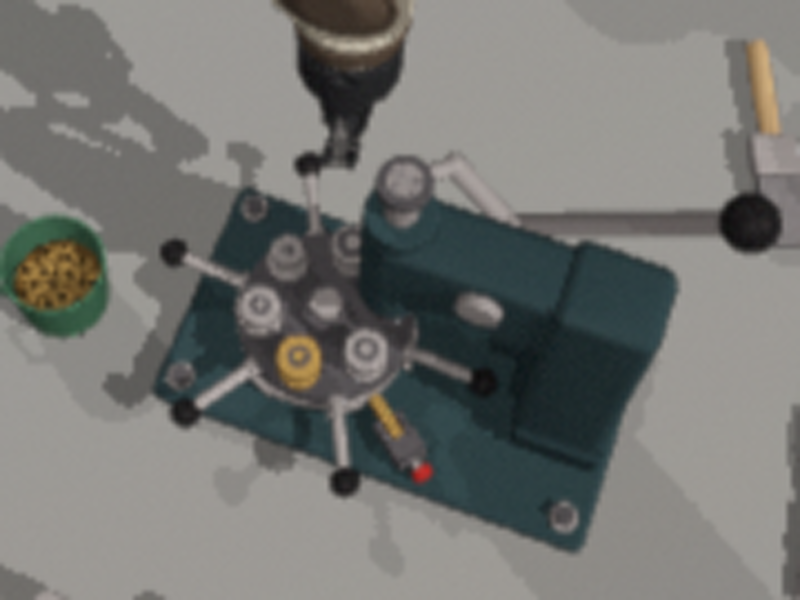

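Run:
```python
from h import *
for x,y in[(308,163),(173,250),(185,412),(343,482),(483,380)]:
    X=ray("scene",180+.225*(x+.5)-.5,165+.225*(y+.5)-.5,.053); d=X[:2]-H; print(X.round(3),np.degrees(np.arctan2(d[1],d[0])).round(1),np.hypot(*d).round(4))
rep()
rows([(b,.103,.04,b+270) for b in [-172,-171,-170,-169,-168,-167,-166,-165,-164,-162,-160,-157.5,-155,-152.5,-150]])
```

```text
[ 0.445 -0.042  0.053] -158.0 0.1357
[ 0.552 -0.128  0.053] -98.1 0.1376
[ 0.68  -0.077  0.053] -38.0 0.1381
[0.701 0.057 0.053] 20.5 0.1383
[0.592 0.142 0.053] 80.9 0.1357
t 10.8 [ 0.4691 -0.0054  0.1502] x@98.1 tilt -1.000 brg -172.2 r 0.1029 F [-0.3 -1.   0.5] q [-0.01 -0.12 -0.19  1.51  0.    1.42] -0.0
[ 0.469 -0.006  0.04 ] -0.000,-0.000,0.110,0.0,0.0,0.1
[ 0.469 -0.008  0.04 ] -0.002,-0.000,0.110,0.0,0.0,-0.9
[ 0.47  -0.009  0.04 ] -0.004,-0.000,0.110,0.0,0.0,-1.9
[ 0.47  -0.011  0.04 ] -0.006,-0.000,0.110,0.0,0.0,-2.9
[ 0.47  -0.013  0.04 ] -0.008,0.000,0.110,0.0,0.0,-3.9
[ 0.471 -0.015  0.04 ] -0.009,0.000,0.110,0.0,0.0,-4.9
[ 0.471 -0.016  0.04 ] -0.011,0.000,0.110,0.0,0.0,-5.9
[ 0.472 -0.018  0.04 ] -0.013,0.001,0.110,0.0,0.0,-6.9
[ 0.472 -0.02   0.04 ] -0.015,0.001,0.110,0.0,0.0,-7.9
[ 0.473 -0.023  0.04 ] -0.018,0.001,0.110,0.0,0.0,-9.9
[ 0.474 -0.027  0.04 ] -0.022,0.002,0.110,0.0,0.0,-11.9
[ 0.476 -0.031  0.04 ] -0.026,0.003,0.110,0.0,0.0,-14.4
[ 0.478 -0.035  0.04 ] -0.030,0.004,0.110,0.0,0.0,-16.9
[ 0.48  -0.039  0.04 ] -0.035,0.006,0.110,0.0,0.0,-19.4
[ 0.482 -0.043  0.04 ] -0.039,0.007,0.110,0.0,0.0,-21.9
```

The balls confirm the spokes are at −158/−98/−38°, so the turret is at about −93°, and the gap is clear. Descending and starting the second stroke.

```bash
python3 -m crank '[0,0,0.03,0,0,0,0, 0,0,0.06,0,0,0,0, 0,0,0.085,0,0,0,0, 0,0,0.102,0,0,0,0, 0,0,0.11,0,0,0,0, -0.002,0,0.11,0,0,-1,0, -0.004,0,0.11,0,0,-2,0, -0.006,0,0.11,0,0,-3,0, -0.008,0,0.11,0,0,-4,0, -0.0095,0,0.11,0,0,-5,0, -0.011,0,0.11,0,0,-6,0, -0.013,0.001,0.11,0,0,-7,0, -0.015,0.001,0.11,0,0,-8,0, -0.018,0.001,0.11,0,0,-10,0, -0.022,0.002,0.11,0,0,-12,0, -0.026,0.003,0.11,0,0,-14.5,0, -0.03,0.004,0.11,0,0,-17,0, -0.035,0.006,0.11,0,0,-19.5,0, -0.039,0.007,0.11,0,0,-22,0]'
python3 - <<'E'
from h import *
rep()
rows([(b,.103,.04,b+270) for b in np.arange(-148,-98,2.5)])
E
```

```text
t: 13.18
position: [0.4813, -0.0431, 0.0402]
ee_rot: [-1.567, -2.723, -0.001]
ft_force: [-2.1, 4.5, 1.3]
opening: -0.0001
t 13.18 [ 0.4813 -0.0431  0.0402] x@120.2 tilt -1.000 brg -150.1 r 0.1034 F [-2.1  4.5  1.3] q [-0.09 -0.06 -0.34  1.29  0.    0.95] -0.0
[ 0.484 -0.046  0.04 ] -0.004,0.000,0.000,0.0,-0.0,-1.8
[ 0.486 -0.05   0.04 ] -0.008,0.001,0.000,0.0,-0.0,-4.3
[ 0.489 -0.053  0.04 ] -0.013,0.001,0.000,0.0,-0.0,-6.8
[ 0.492 -0.057  0.04 ] -0.017,0.002,0.000,0.0,-0.0,-9.3
[ 0.494 -0.06   0.04 ] -0.022,0.003,0.000,0.0,-0.0,-11.8
[ 0.498 -0.064  0.04 ] -0.026,0.004,0.000,0.0,-0.0,-14.3
[ 0.501 -0.067  0.04 ] -0.030,0.005,0.000,0.0,-0.0,-16.8
[ 0.504 -0.07   0.04 ] -0.035,0.006,0.000,0.0,-0.0,-19.3
[ 0.508 -0.073  0.04 ] -0.039,0.008,0.000,0.0,-0.0,-21.8
[ 0.511 -0.075  0.04 ] -0.043,0.010,0.000,0.0,-0.0,-24.3
[ 0.515 -0.078  0.04 ] -0.047,0.012,0.000,0.0,-0.0,-26.8
[ 0.519 -0.08   0.04 ] -0.051,0.014,0.000,0.0,-0.0,-29.3
[ 0.523 -0.082  0.04 ] -0.055,0.016,0.000,0.0,-0.0,-31.8
[ 0.527 -0.084  0.04 ] -0.059,0.018,0.000,0.0,-0.0,-34.3
[ 0.531 -0.086  0.04 ] -0.062,0.021,0.000,0.0,-0.0,-36.8
[ 0.535 -0.088  0.04 ] -0.066,0.024,0.000,0.0,-0.0,-39.3
[ 0.539 -0.089  0.04 ] -0.069,0.027,0.000,0.0,-0.0,-41.8
[ 0.543 -0.091  0.04 ] -0.072,0.030,0.000,0.0,-0.0,-44.3
[ 0.548 -0.092  0.04 ] -0.076,0.033,0.000,0.0,-0.0,-46.8
[ 0.552 -0.093  0.04 ] -0.079,0.036,0.000,0.0,-0.0,-49.3
```

```bash
python3 -m crank '[-0.004,0,0,0,0,-2,0, -0.008,0.001,0,0,0,-4.5,0, -0.013,0.001,0,0,0,-7,0, -0.017,0.002,0,0,0,-9.5,0, -0.022,0.003,0,0,0,-12,0, -0.026,0.004,0,0,0,-14.5,0, -0.03,0.005,0,0,0,-17,0, -0.035,0.006,0,0,0,-19.5,0, -0.039,0.008,0,0,0,-22,0, -0.043,0.01,0,0,0,-24.5,0, -0.047,0.012,0,0,0,-27,0, -0.051,0.014,0,0,0,-29.5,0, -0.055,0.016,0,0,0,-32,0, -0.059,0.018,0,0,0,-34.5,0, -0.062,0.021,0,0,0,-37,0, -0.066,0.024,0,0,0,-39.5,0, -0.069,0.027,0,0,0,-42,0, -0.072,0.03,0,0,0,-44.5,0, -0.076,0.033,0,0,0,-47,0, -0.079,0.036,0,0,0,-49.5,0]'
python3 - <<'E'
from h import *
rep()
rows([(b,.103,.04,b+270) for b in [*np.arange(-98,-72,2.5),-72.5,-71,-70,-69,-68,-67,-66,-65,-64,-63.5]])
E
```

```text
t: 15.68
position: [0.5512, -0.0935, 0.0396]
ee_rot: [-0.28, -3.127, -0.0]
ft_force: [-5.9, 1.5, 1.8]
opening: -0.0
t 15.68 [ 0.5512 -0.0935  0.0396] x@169.8 tilt -1.000 brg -101.0 r 0.1039 F [-5.9  1.5  1.8] q [-0.17  0.12 -0.16  1.29  0.    0.01] -0.0
[ 0.557 -0.093  0.04 ] -0.005,0.001,-0.000,0.0,-0.1,-2.2
[ 0.561 -0.094  0.04 ] -0.010,0.001,-0.000,0.0,-0.1,-4.7
[ 0.566 -0.094  0.04 ] -0.014,0.002,-0.000,0.0,-0.1,-7.2
[ 0.57  -0.094  0.04 ] -0.019,0.002,-0.000,0.0,-0.1,-9.7
[ 0.575 -0.094  0.04 ] -0.023,0.003,-0.000,0.0,-0.1,-12.2
[ 0.579 -0.094  0.04 ] -0.028,0.004,-0.000,0.0,-0.1,-14.7
[ 0.584 -0.094  0.04 ] -0.032,0.005,-0.001,0.0,-0.1,-17.2
[ 0.588 -0.093  0.04 ] -0.036,0.007,-0.001,0.0,-0.1,-19.7
[ 0.592 -0.092  0.04 ] -0.040,0.008,-0.001,0.0,-0.1,-22.2
[ 0.597 -0.091  0.04 ] -0.044,0.010,-0.001,0.0,-0.1,-24.7
[ 0.601 -0.09   0.04 ] -0.048,0.012,-0.001,0.0,-0.1,-27.2
[ 0.602 -0.09   0.04 ] -0.049,0.013,-0.001,0.0,-0.1,-27.7
[ 0.605 -0.089  0.04 ] -0.052,0.014,-0.001,0.0,-0.1,-29.2
[ 0.606 -0.088  0.04 ] -0.053,0.015,-0.001,0.0,-0.1,-30.2
[ 0.608 -0.088  0.04 ] -0.055,0.016,-0.001,0.0,-0.1,-31.2
[ 0.61  -0.087  0.04 ] -0.056,0.017,-0.001,0.0,-0.1,-32.2
[ 0.611 -0.086  0.04 ] -0.058,0.018,-0.001,0.0,-0.1,-33.2
[ 0.613 -0.086  0.04 ] -0.059,0.019,-0.001,0.0,-0.1,-34.2
[ 0.615 -0.085  0.04 ] -0.061,0.020,-0.001,0.0,-0.1,-35.2
[ 0.616 -0.084  0.04 ] -0.062,0.021,-0.001,0.0,-0.1,-36.2
[ 0.617 -0.084  0.04 ] -0.063,0.021,-0.001,0.0,-0.1,-36.7
```

```bash
python3 -m crank '[-0.005,0.001,0,0,0,-2,0, -0.01,0.001,0,0,0,-4.5,0, -0.014,0.002,0,0,0,-7,0, -0.019,0.002,0,0,0,-9.5,0, -0.023,0.003,0,0,0,-12,0, -0.028,0.004,0,0,0,-14.5,0, -0.032,0.005,0,0,0,-17,0, -0.036,0.007,0,0,0,-19.5,0, -0.04,0.008,0,0,0,-22,0, -0.043,0.0095,0,0,0,-24,0, -0.0455,0.0105,0,0,0,-25.5,0, -0.048,0.012,0,0,0,-27,0, -0.05,0.0135,0,0,0,-28,0, -0.0515,0.014,0,0,0,-29,0, -0.053,0.015,0,0,0,-30,0, -0.0545,0.016,0,0,0,-31,0, -0.056,0.017,0,0,0,-32,0, -0.0575,0.018,0,0,0,-33,0, -0.0575,0.018,0,0,0,-33,0]'
python3 - <<'E'
from h import *
rep()
p,d=eyes.capture("scene"); np.savez("s4.npz",p=p,d=d); cv2.imwrite("pics/scene4.png",cv2.resize(p[165:300,180:360],(800,600),interpolation=cv2.INTER_CUBIC)[:,:,::-1])
rows([(b,.103,.04,b+270) for b in [-67,-66,-65,-64,-63,-62,-61]])
E
```

```text
t: 18.05
position: [0.6113, -0.0858, 0.0395]
ee_rot: [0.621, -3.078, -0.002]
ft_force: [-1.0, -1.1, -0.2]
opening: -0.0001
t 18.05 [ 0.6113 -0.0858  0.0395] x@-157.2 tilt -1.000 brg -66.9 r 0.1025 F [-1.  -1.1 -0.2] q [-0.14  0.26  0.    1.32  0.   -0.54] -0.0
[ 0.611 -0.086  0.04 ] 0.000,-0.001,-0.000,0.1,-0.1,-0.2
[ 0.613 -0.086  0.04 ] -0.002,-0.000,-0.000,0.1,-0.1,-1.2
[ 0.615 -0.085  0.04 ] -0.003,-0.000,-0.000,0.1,-0.1,-2.2
[ 0.616 -0.084  0.04 ] -0.005,-0.000,-0.000,0.1,-0.1,-3.2
[ 0.618 -0.083  0.04 ] -0.007,-0.000,-0.000,0.1,-0.1,-4.2
[ 0.619 -0.082  0.04 ] -0.009,-0.000,-0.000,0.1,-0.1,-5.2
[ 0.621 -0.082  0.04 ] -0.011,0.000,-0.000,0.1,-0.1,-6.2
```

View pics/scene4.png

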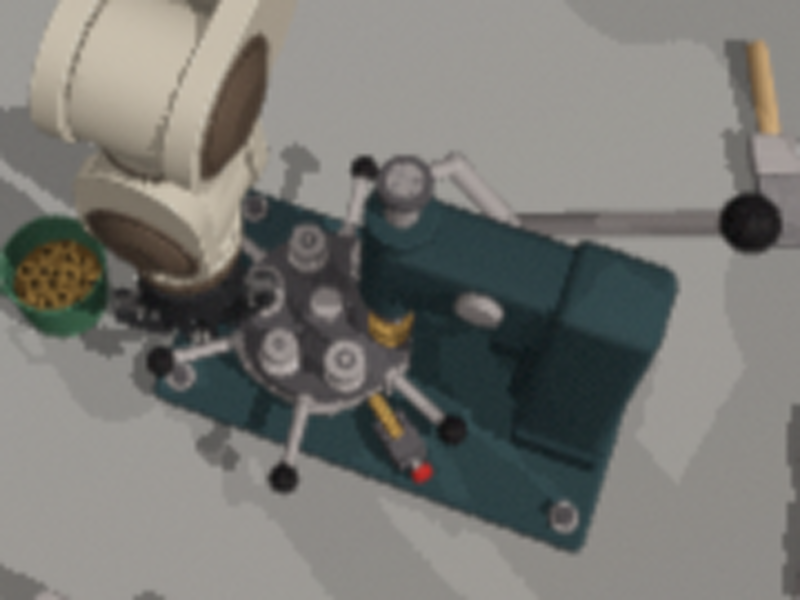

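Run:
```python
from h import *
for x,y in[(160,362),(284,477),(453,430),(365,168)]:
    X=ray("scene",180+.225*(x+.5)-.5,165+.225*(y+.5)-.5,.053); d=X[:2]-H; a=np.degrees(np.arctan2(d[1],d[0])); print(a.round(1),np.hypot(*d).round(4),"turret mod60",((a-YAW-30+30)%60-30).round(1))
```

```text
-57.2 0.1386 turret mod60 8.1
1.6 0.1378 turret mod60 6.9
60.8 0.1379 turret mod60 6.1
-178.6 0.1341 turret mod60 6.7
```

The turret is at about +7°, so the die is roughly 6 mm past the ram. It needs 4° more to reach 10 mm.

```bash
python3 -m crank '[-0.001,0,0,0,0,-0.5,0, -0.002,0,0,0,0,-1,0, -0.003,0,0,0,0,-2,0, -0.005,0,0,0,0,-3,0, -0.006,0,0,0,0,-3.5,0, -0.0075,0,0,0,0,-4,0, -0.0075,0,0,0,0,-4,0]'
python3 - <<'E'
from h import *
rep()
rows([(-69,.103,.04,201),(-69,.103,.12,201),(-55,.103,.13,215),(-37,.103,.13,233),(-37,.103,.04,233)])
E
```

```text
t: 18.98
position: [0.6182, -0.0826, 0.0395]
ee_rot: [0.728, -3.054, -0.002]
ft_force: [-2.1, -0.2, -0.7]
opening: 0.0001
t 18.98 [ 0.6182 -0.0826  0.0395] x@-153.2 tilt -1.000 brg -62.6 r 0.1027 F [-2.1 -0.2 -0.7] q [-0.13  0.27  0.02  1.32  0.   -0.6 ] 0.0
[ 0.608 -0.088  0.04 ] 0.011,0.000,-0.001,0.1,-0.1,5.8
[ 0.608 -0.088  0.12 ] 0.012,0.000,-0.081,0.1,-0.1,5.8
[ 0.63  -0.076  0.13 ] -0.014,0.001,-0.091,0.1,-0.1,-8.2
[ 0.653 -0.053  0.13 ] -0.044,0.010,-0.091,0.1,-0.0,-26.2
[ 0.653 -0.053  0.04 ] -0.044,0.010,-0.001,0.1,-0.0,-26.2
```

Run:
```python
from h import *
rows([(b,.103,.04,b+270) for b in [-64,-67,-71,-75,-79,-83,-87,-91,-94,-96,-98,-99,-100,-101,-102,-103,-104,-105,-106,-107]])
```

```text
[ 0.616 -0.084  0.04 ] 0.003,-0.000,-0.001,0.1,-0.1,0.8
[ 0.611 -0.086  0.04 ] 0.008,-0.000,-0.001,0.1,-0.1,3.8
[ 0.605 -0.089  0.04 ] 0.015,0.001,-0.001,0.1,-0.1,7.8
[ 0.598 -0.091  0.04 ] 0.022,0.002,-0.001,0.1,-0.1,11.8
[ 0.591 -0.093  0.04 ] 0.029,0.004,-0.000,0.1,-0.1,15.8
[ 0.584 -0.094  0.04 ] 0.036,0.006,-0.000,0.1,-0.1,19.8
[ 0.576 -0.094  0.04 ] 0.043,0.008,-0.000,0.1,-0.1,23.8
[ 0.569 -0.094  0.04 ] 0.049,0.012,-0.000,0.1,-0.1,27.8
[ 0.564 -0.094  0.04 ] 0.054,0.014,-0.000,0.1,-0.1,30.8
[ 0.56  -0.094  0.04 ] 0.057,0.016,-0.000,0.1,-0.1,32.8
[ 0.557 -0.093  0.04 ] 0.060,0.018,-0.000,0.1,-0.1,34.8
[ 0.555 -0.093  0.04 ] 0.061,0.019,-0.000,0.1,-0.1,35.8
[ 0.553 -0.093  0.04 ] 0.063,0.020,-0.000,0.1,-0.1,36.8
[ 0.551 -0.093  0.04 ] 0.064,0.021,-0.000,0.1,-0.1,37.8
[ 0.55  -0.092  0.04 ] 0.066,0.022,-0.000,0.1,-0.1,38.8
[ 0.548 -0.092  0.04 ] 0.067,0.024,-0.000,0.1,-0.1,39.8
[ 0.546 -0.091  0.04 ] 0.068,0.025,-0.000,0.1,-0.1,40.8
[ 0.544 -0.091  0.04 ] 0.070,0.026,-0.000,0.1,-0.1,41.8
[ 0.543 -0.091  0.04 ] 0.071,0.027,-0.000,0.1,-0.1,42.8
[ 0.541 -0.09   0.04 ] 0.072,0.028,-0.000,0.1,-0.1,43.8
```

```bash
python3 -m crank '[0.003,0,0,0,0,1,0, 0.008,0,0,0,0,4,0, 0.015,0.001,0,0,0,8,0, 0.022,0.002,0,0,0,12,0, 0.029,0.004,0,0,0,16,0, 0.036,0.006,0,0,0,20,0, 0.043,0.008,0,0,0,24,0, 0.049,0.012,0,0,0,28,0, 0.054,0.014,0,0,0,31,0, 0.057,0.016,0,0,0,33,0, 0.06,0.018,0,0,0,35,0, 0.0615,0.019,0,0,0,36,0, 0.063,0.02,0,0,0,37,0, 0.0645,0.021,0,0,0,38,0, 0.066,0.022,0,0,0,39,0, 0.067,0.0235,0,0,0,40,0, 0.0685,0.0245,0,0,0,41,0, 0.07,0.026,0,0,0,42,0, 0.071,0.027,0,0,0,43,0, 0.0725,0.028,0,0,0,44,0]'
python3 - <<'E'
from h import *
rep()
rows([(b,.103,.04,b+270) for b in np.arange(-108,-119,-1)])
E
```

```text
t: 21.48
position: [0.541, -0.0903, 0.0397]
ee_rot: [-0.471, -3.104, -0.002]
ft_force: [3.5, -0.3, -0.5]
opening: 0.0003
t 21.48 [ 0.541  -0.0903  0.0397] x@162.7 tilt -1.000 brg -106.9 r 0.1032 F [ 3.5 -0.3 -0.5] q [-0.17  0.1  -0.18  1.29  0.    0.14] 0.0
[ 0.539 -0.089  0.04 ] 0.002,0.000,-0.000,0.0,-0.1,0.7
[ 0.537 -0.089  0.04 ] 0.004,0.000,-0.000,0.0,-0.1,1.7
[ 0.536 -0.088  0.04 ] 0.006,0.000,-0.000,0.0,-0.1,2.7
[ 0.534 -0.088  0.04 ] 0.007,0.000,-0.000,0.0,-0.1,3.7
[ 0.532 -0.087  0.04 ] 0.009,0.001,-0.000,0.0,-0.1,4.7
[ 0.531 -0.086  0.04 ] 0.011,0.001,-0.000,0.0,-0.1,5.7
[ 0.529 -0.086  0.04 ] 0.013,0.001,-0.000,0.0,-0.1,6.7
[ 0.527 -0.085  0.04 ] 0.015,0.001,-0.000,0.0,-0.1,7.7
[ 0.526 -0.084  0.04 ] 0.016,0.001,-0.000,0.0,-0.1,8.7
[ 0.524 -0.083  0.04 ] 0.018,0.002,-0.000,0.0,-0.1,9.7
[ 0.523 -0.082  0.04 ] 0.020,0.002,-0.000,0.0,-0.1,10.7
```

```bash
python3 -m crank '[0.0015,0,0,0,0,0.5,0, 0.003,0,0,0,0,1.5,0, 0.0045,0,0,0,0,2.5,0, 0.006,0,0,0,0,3,0, 0.0075,0,0,0,0,4,0, 0.009,0.0005,0,0,0,4.5,0, 0.01,0.0005,0,0,0,5,0, 0.011,0.001,0,0,0,5.5,0, 0.0115,0.001,0,0,0,6,0, 0.012,0.001,0,0,0,6.5,0]'; python3 -c "
from h import *
rep()"
```

```text
t: 22.72
position: [0.5298, -0.0859, 0.0397]
ee_rot: [-0.647, -3.072, -0.001]
ft_force: [1.4, -2.2, 0.4]
opening: -0.0
t 22.73 [ 0.5298 -0.0859  0.0397] x@156.2 tilt -1.000 brg -113.6 r 0.1030 F [ 1.4 -2.2  0.4] q [-0.16  0.07 -0.21  1.29  0.    0.25] -0.0
```

```bash
python3 -m crank '[0.0005,0,0,0,0,0.3,0, 0.001,0,0,0,0,0.5,0, 0.0015,0,0,0,0,0.8,0, 0.002,0,0,0,0,1,0]'; python3 -c "
from h import *
rep()"; python3 -m crank '[0.0005,0,0,0,0,0.3,0, 0.001,0,0,0,0,0.5,0]'; python3 -c "
from h import *
rep()"
```

```text
t: 23.22
position: [0.5279, -0.085, 0.0397]
ee_rot: [-0.674, -3.067, -0.001]
ft_force: [2.0, -1.2, 0.8]
opening: 0.0001
t 23.23 [ 0.5279 -0.085   0.0397] x@155.2 tilt -1.000 brg -114.7 r 0.1030 F [ 2.  -1.2  0.8] q [-0.16  0.06 -0.22  1.29  0.    0.27] 0.0
t: 23.48
position: [0.5271, -0.0847, 0.0398]
ee_rot: [-0.688, -3.064, -0.001]
ft_force: [3.2, -2.5, 0.2]
opening: 0.0002
t 23.48 [ 0.5271 -0.0847  0.0398] x@154.7 tilt -1.000 brg -115.2 r 0.1030 F [ 3.2 -2.5  0.2] q [-0.16  0.06 -0.22  1.29  0.    0.28] 0.0
```

```bash
python3 -m crank '[0.0005,0,0,0,0,0.3,0, 0.001,0,0,0,0,0.5,0]'; python3 -m crank '[0.0005,0,0,0,0,0.3,0, 0.0005,0,0,0,0,0.3,0]'; python3 -c "
from h import *
rep()"
```

```text
t: 23.72
position: [0.5265, -0.0844, 0.0398]
ee_rot: [-0.702, -3.061, -0.0]
ft_force: [4.8, -3.0, -1.0]
opening: 0.0001
t: 23.98
position: [0.5264, -0.0844, 0.0399]
ee_rot: [0.711, 3.06, -0.0]
ft_force: [4.3, -4.1, -1.9]
opening: -0.0003
t 23.98 [ 0.5264 -0.0844  0.0399] x@153.8 tilt -1.000 brg -115.6 r 0.1031 F [ 4.3 -4.1 -1.9] q [-0.16  0.06 -0.22  1.29 -0.    0.3 ] -0.0
```

The finger stopped at −115.6° (predicted −116) with force rising, so it is against the pawl. Increasing to about 10 N.

```bash
python3 -m crank '[0.0007,0,0,0,0,0,0, 0.001,0,0,0,0,0,0, 0.001,0,0,0,0,0,0]'; python3 -c "
from h import *
rep()"
```

```text
t: 24.35
position: [0.5262, -0.0843, 0.04]
ee_rot: [0.711, 3.058, -0.001]
ft_force: [6.1, -3.8, -2.2]
opening: 0.0
t 24.35 [ 0.5262 -0.0843  0.04  ] x@153.8 tilt -1.000 brg -115.8 r 0.1031 F [ 6.1 -3.8 -2.2] q [-0.16  0.06 -0.23  1.29 -0.    0.3 ] 0.0
```

```bash
python3 -m crank '[0.001,0,0,0,0,0,0, 0.0014,0,0,0,0,0,0, 0.0014,0,0,0,0,0,0]'; python3 -c "
from h import *
rep()"
```

```text
t: 24.72
position: [0.5259, -0.0841, 0.04]
ee_rot: [0.711, 3.056, -0.001]
ft_force: [7.9, -4.4, -2.9]
opening: -0.0002
t 24.73 [ 0.5259 -0.0841  0.04  ] x@153.8 tilt -1.000 brg -116.0 r 0.1030 F [ 7.9 -4.4 -2.9] q [-0.16  0.05 -0.23  1.28 -0.    0.3 ] -0.0
```

```bash
python3 -m crank '[0.0014,0,0,0,0,0,0, 0.0017,0,0,0,0,0,0, 0.0017,0,0,0,0,0,0, 0.0017,0,0,0,0,0,0]'; python3 -c "
from h import *
rep()"
```

```text
t: 25.22
position: [0.5257, -0.084, 0.0401]
ee_rot: [0.711, 3.053, -0.002]
ft_force: [8.9, -5.2, -5.1]
opening: 0.0003
t 25.23 [ 0.5257 -0.084   0.0401] x@153.8 tilt -1.000 brg -116.1 r 0.1030 F [ 8.9 -5.2 -5.1] q [-0.16  0.05 -0.23  1.28 -0.    0.3 ] 0.0
```

Tangential force is about 10.2 N. I hold it briefly, ease off, lift and clear the view.

```bash
python3 -m crank '[0.0015,0,0,0,0,0,0, 0.0015,0,0,0,0,0,0, 0.0015,0,0,0,0,0,0, 0.0005,0,0,0,0,0,0]'; python3 -c "
from h import *
rep()";  python3 -m crank '[-0.001,0,0,0,0,0,0, -0.003,0,0,0,0,0,0, -0.007,0,0,0,0,0,0, -0.012,0,0,0,0,0,0, -0.013,0,-0.02,0,0,0,0, -0.013,0,-0.06,0,0,0,0, -0.013,0,-0.1,0,0,0,0, -0.013,0,-0.14,0,0,0,0, -0.013,0,-0.18,0,0,0,0, -0.013,0,-0.2,0,0,0,0, -0.013,0,-0.2,0,0,0,0]'
python3 - <<'E'
from h import *
rep()
print(Ro.from_rotvec(telemetry.state()["ee_rot"]).inv().apply([-.15,-.15,.0]))
E
```

```text
t: 25.72
position: [0.5259, -0.0841, 0.0401]
ee_rot: [0.712, 3.051, -0.003]
ft_force: [5.1, -3.2, -2.0]
opening: 0.0003
t 25.73 [ 0.5259 -0.0841  0.0401] x@153.7 tilt -1.000 brg -115.9 r 0.1030 F [ 5.1 -3.2 -2. ] q [-0.16  0.05 -0.23  1.28 -0.    0.3 ] 0.0
t: 27.1
position: [0.5368, -0.0893, 0.2415]
ee_rot: [0.711, 3.049, -0.003]
ft_force: [-0.5, 0.4, -0.2]
opening: -0.0
t 27.1 [ 0.5368 -0.0893  0.2415] x@153.7 tilt -1.000 brg -109.3 r 0.1036 F [-0.5  0.4 -0.2] q [-0.16  0.07  0.17  1.67 -0.    0.29] -0.0
[ 0.06813567 -0.20088977 -0.00091134]
```

```bash
python3 -m crank '[0.015,-0.04,0,0,0,0,0, 0.03,-0.085,0,0,0,0,0, 0.045,-0.13,0,0,0,0,0, 0.06,-0.17,0,0,0,0,0, 0.068,-0.2,0,0,0,0,0, 0.068,-0.2,0,0,0,0,0, 0.068,-0.2,0,0,0,0,0]'
python3 - <<'E'
from h import *
rep()
p,d=eyes.capture("scene"); np.savez("s5.npz",p=p,d=d); cv2.imwrite("pics/scene5.png",cv2.resize(p[165:300,180:360],(800,600),interpolation=cv2.INTER_CUBIC)[:,:,::-1])
p0=np.load("scene0.npz")["p"].astype(int); q=p.astype(int); df=abs(q-p0).max(2)
for n,(u,v) in dict(cup=(193,228),mallet=(117,194),tin=(133,223),last=(390,223),pliers=(366,279),brush=(353,190)).items(): print(n,df[v-12:v+13,u-12:u+13].mean().round(1))
E
```

```text
t: 27.98
position: [0.3874, -0.2383, 0.2397]
ee_rot: [0.712, 3.05, -0.002]
ft_force: [-0.2, -0.3, 0.1]
opening: 0.0002
t 27.98 [ 0.3874 -0.2383  0.2397] x@153.7 tilt -1.000 brg -126.6 r 0.3076 F [-0.2 -0.3  0.1] q [-0.55 -0.15 -0.03  1.67  0.   -0.09] 0.0
cup 3.5
mallet 2.2
tin 1.9
last 3.7
pliers 10.9
brush 13.3
```

View pics/scene5.png

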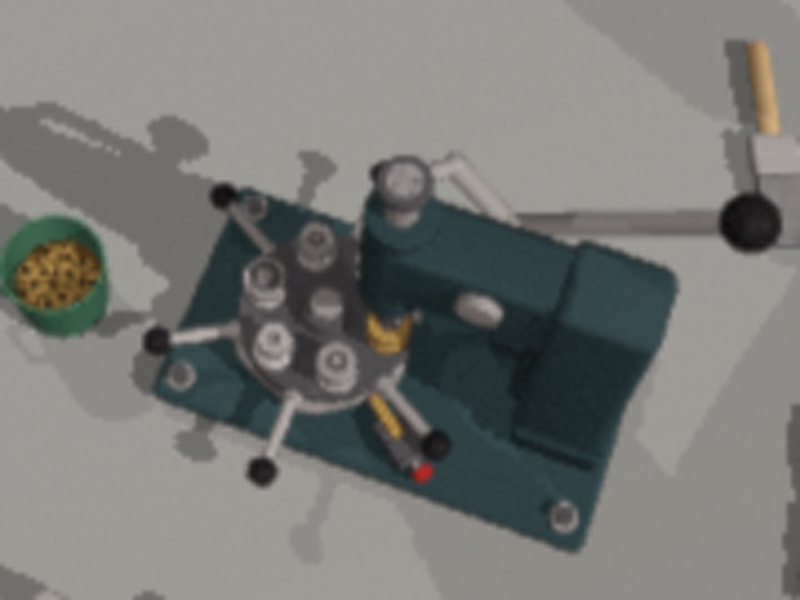

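Run:
```python
from h import *
for x,y in[(222,195),(157,340),(262,470),(436,445)]:
    X=ray("scene",180+.225*(x+.5)-.5,165+.225*(y+.5)-.5,.053); d=X[:2]-H; a=np.degrees(np.arctan2(d[1],d[0])); print(a.round(1),np.hypot(*d).round(4),"turret mod60",((a-YAW-30+30)%60-30).round(1))
# brush / pliers shift vs start (phase correlation of gray patches)
a=np.load("scene0.npz")["p"];b=np.load("s5.npz")["p"]
g=lambda p:cv2.cvtColor(p,cv2.COLOR_RGB2GRAY).astype(np.float32)
for n,(u,v) in dict(cup=(193,228),pliers=(366,279),brush=(353,190),last=(390,223)).items():
    t=g(a)[v-16:v+17,u-16:u+17]; r=cv2.matchTemplate(g(b)[v-26:v+27,u-26:u+27],t,cv2.TM_CCOEFF_NORMED); print(n,np.array(cv2.minMaxLoc(r)[3])-10,r.max().round(3))
```

```text
-124.8 0.1364 turret mod60 0.5
-65.0 0.1375 turret mod60 0.3
-5.9 0.1378 turret mod60 -0.6
53.3 0.1378 turret mod60 -1.4
cup [0 0] 0.943
pliers [0 0] 0.939
brush [0 0] 0.808
last [0 0] 0.988
```

The turret stands at 0° ± 1°, with the brass die at (388,335) under the ram guide. The pawl is in, the bystanders are unmoved, and the arm is clear. Handing in.

```bash
python3 -c "
from station import finish_job
print(finish_job())"
```

```text
the job is handed in; nothing more can be done
None
```

The brass die is under the ram and the turret is standing against the pawl. The job was handed in at about 28 s of the 61 s allowed.

- **Forward push:** With closed fingers I pushed the turret counter-clockwise in two slow strokes on the spokes, about 177° in all. That took it from about −166° to about +11°, which puts the die roughly 10 mm past the ram. The +7° point was measured from a picture; the last 4° comes from the finger position.
- **Taking up the play:** I pushed it back until it stopped. The finger stood at −115.6°, against a predicted −116°. I pressed up to about 10 N, staying at about 9–10 N for roughly 0.75 s, then eased off and moved clear.
- **Final turret position:** In the last picture the spoke balls put the turret at 0° to within about 1.5°; the four balls gave +0.5, +0.3, −0.6 and −1.4°. The tool force read near zero.
- **Loose things:** The cup, pliers, brush and shoe last showed no shift in picture matching. The brush matched less well (0.81); I put that down to changed shadows but did not check it. The mallet and wax tin I checked only by picture difference, which showed no change.
- **Not seen directly:** The pawl's click was inferred from the hard stop at the expected angle, because the pictures are too coarse to show the pawl's lift.
- **Disagreement:** The press's heading came out as 84.9° from its base and 83.4° from the pawl knob. I used 84.7°, and the stop agreed with it.

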